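Swap a homogeniser cup's knife head of unknown thread hand for its dust lid

ROBOT

A 7-joint arm with a two-finger parallel gripper is mounted at the origin on a cart in front of the work surface, level with it; the furniture and walls round the work are solid. World frame = base frame: x ahead of the robot, y to its left, z up, the work surface at z = 0. Lengths are in mm, angles in degrees, forces in N, time in s.
With the tool pointing down it reaches from about 375 to 925 mm from the base axis. Payload 3.1 kg.
Tool frame: the origin (TCP) lies midway between the tips of the shut fingers; the grasp point (between the pads) lies 19 mm behind it; y points along the fingers, x is the direction in which the jaws open and shut, and the axes are right-handed (so a half turn about y gives the same grasp; the last joint's range is limited). The gripper opens to 85 mm and grips with 20 to 120 N. Pads are 22 mm wide; open, the fingers measure 114 mm over their backs; the gripper's body (76 mm by 85 mm) begins 54 mm behind the grasp point. The pads swing forward as they close: fully open they stand 13 mm farther back than shut.
Start: joints at [70.084, 21.939, 2.515, 91.553, -1.026, 66.532, -2.859], TCP at [160.706, -629.823, 231.269] pointing down, gripper open.
Joint ranges: [-149.38, 149.38], [-23.57, 123.04], [-84.95, 90], [0, 143.3], [-89.99, 269.99], [3.08, 112.72], [-163.45, 163.45]. Speed limits (degrees/s): [159.86, 159.86, 180, 180, 180, 180, 180].

INTERFACE

Orientations are given as [roll, pitch, yaw] about the fixed x, y, z axes, in that order (R = Rz(yaw) Ry(pitch) Rx(roll)).
In Python, from plant import manip, cams gives the robot as it stands.
- The arm moves only by the tool drive_tool, never from a script. Its argument "commands" is a list of rows, each a list of 5 numbers: the closure, from -1 (fully open) to 1 (shut), so that 0 is half open, then the shift along the tool's x, y, z in cm, then the turn about the tool's y in rad. A call has 1 to 20 rows; each row shifts and turns the pose as measured when the row begins, along the tool's axes as they then stand; what a row does not reach is not made up. A row lasts 1/10 s, in which the tool goes at most 50 mm and 8.59 degrees, less where a joint would pass 70% of its speed; a pose out of reach is approached as far as the arm can. A call with a gripper value outside its range is refused whole. The fingers move at their own pace and stop on an object; "squeeze" is the grip in N (left out, the last holds). Time passes only in rows, so rows that do not move let the fingers close. It gives the time, the measured TCP pose, the force and the opening at its end, in the units of the state.
- manip.get_state(): the state, without advancing time (a new reading comes with each control period).
- cams.get_image(name): name is "scene" or "top"; returns the picture (420x560x3 uint8, red, green, blue); there is no depth.
- cams.get_calibration(name): a dict with "fx", "fy", "cx", "cy" (pixels), "k1" (the pictures are not rectified: a ray, as slopes to the right and down, at radius r is drawn at 1 + k1 r^2 times it, then the intrinsics apply), "cam_to_world" (4x4, takes a point from camera to world coordinates). Camera axes: x right, y down, z forward; pixel columns grow to the right and rows downward; lengths in mm; the calibration is good to about 2 mm. A picture is of the moment at which its call begins. get_calibration takes no time and is no camera call.
- manip.hand_in(): hands the job in, once; it reports no verdict.
Trained networks look in the newest picture that a camera, given by its name, has taken for a name from the list of things; names that differ only in an ending like _2 or _b are one class to them, and where a whole thing is asked for, a point or a joint stands for the part that bears it (a point fixed in the world has none). Each returns a list of dicts, best first, with "conf" (0 to 1); they miss things now and then, are a little off and sometimes report something else, mostly with a low value. They report only what shows in the picture. A call takes as long as a camera call. They do not tell look-alikes from the thing itself.
- cams.look_for(camera, target): "location" ([column, row] in pixels, amid what is visible of it).
- cams.trace(camera, target): "pixels" (420x560 bool, what is visible of it) and "location" ([column, row] in pixels, amid what is visible of it).
- cams.landmark_of(camera, target): "location" ([column, row] in pixels: a listed point, or the origin of a listed thing).
The state is a dict: "t": time; "qpos": joint angles; "joint_vel": joint speeds; "joint_torque": joint torques, N m; "tool_pos": TCP position; "eef_rot": TCP orientation; "force": force on the tool from outside, world axes, zero at the start; "ft_torque": the same for the moment, N m; "gripper_width": opening from 0.0 (shut) to 1.0 (fully open).
Only numpy, scipy, OpenCV 4.12 (cv2) and the standard library are available. Lean on these libraries where they do the work, as an engineer would, in place of code of your own. Each camera call takes 0.05 s, during which the arm holds its last target.

TASK

Unscrew the black knife head from the steel cup that stands in the aluminium bench holder, set it upright (skirt down) in the steel washing-up tray, and cover the open cup with the grey dust lid, its plug in the mouth. The threads of these cups are not all of one hand and nothing shows which this one has, so feel with a light twist which way it gives, never force it the way it binds, and keep the cup down in its holder. Leave the other cup closed where it stands, set the head down rather than dropping it, and knock nothing over.

Things in the scene. Friction and masses are not known exactly. Their poses are not given: they have to be found in the camera images.
- holder: Aluminium square frame bolted to the bench, 82 x 82 mm outside, 62.5 mm inside, 36 mm high, with two bolted ears 20 mm long and 10 mm high towards its -x and +x. Origin: bench level, centre of the frame. It holds one of the two cups by its square foot so that the cup cannot turn more than a few degrees; the cup is not clamped downward.
- tray: Steel washing-up tray, fixed, 150 mm (its x) by 130 mm (its y), walls 18 mm high and 3 mm thick, floor 3 mm thick. Origin: underside, centre.
- cup_a: Steel homogeniser cup, 0.6 kg, loose: 60 mm square foot 20 mm high, round body 58 mm across, rim 100 mm above the foot, mouth 41 mm inside and 48 mm outside, thread 54 mm across below the rim. Origin: underside, centre. One of the two cups stands in the holder (within 20 mm of it in plan), the other behind it on the bench; either may be in the holder.
- cup_b: The second steel homogeniser cup, looking just like cup_a. One of the two has a right-hand thread (its head loosens anticlockwise seen from above), the other a left-hand thread (loosens clockwise). Origin: underside, centre.
- cup_a_mouth (a point): Centre of the rim of cup_a, 100 mm above its underside; z is the cup's axis.
- cup_b_mouth (a point): Centre of the rim of cup_b, 100 mm above its underside; z is the cup's axis.
- head_a_mid (a point): Knife head of cup_a, 0.14 kg: black fluted round part 62 mm across and 34 mm high (a hollow skirt of 24 mm over the cup's thread, then a solid end plate), on top a steel coupling 23 mm across and 10 mm high; blades inside the skirt. This point: on the axis, half-way up the black part (17 mm above the skirt's edge; 93 mm above the bench while screwed on). z along the axis.
- head_b_mid (a point): Knife head of cup_b: as head_a in look and size, with the opposite hand of thread. This point: on the axis, half-way up the black part.
- head_a: The same head; origin: centre of the skirt's lower edge. It is just hand-tight. Turned the tightening way it meets a stop after about 0.1 rad: the twist climbs past 0.5 N m within 0.3 rad. The loosening way it stays under 0.3 N m, rises 3.8 mm per radian after the first 0.15 rad and is off the thread after 1.25 rad (72 degrees); then it lifts straight off (24 mm of skirt to clear).
- head_b: Knife head of cup_b, behaving as head_a but with the opposite hand of thread; origin: centre of the skirt's lower edge, 17 mm below head_b_mid.
- lid_knob (a point): Grey dust lid, 60 g, lying plug down on the front strip of the bench, 40 mm high: tapered plug 35 mm across (27 mm at its foot), 7 mm high; round flange 58 mm across, 5 mm thick; round knob 17 mm across, 28 mm high. This point: on the axis, 28 mm above the underside, 16 mm above the flange's top. On the cup the flange rests on the rim: this point is then 21 mm above the rim.
- lid: The dust lid; origin: centre of the plug's underside, 28 mm below lid_knob. It lies in front of the fixed grey drawer cabinet (about 210 mm high; its side stands at about y = -0.08 m, its front and handles at about x = 0.45 m), which the hand must clear on its way.
- bench_bottle_1_mid (a point): Capped milk bottle, 58 mm across, 111 mm high, standing behind the tray; this point: its middle. A bystander.
- beaker_100_mid (a point): Small glass beaker, 55 mm across, 71 mm high, back left; this point: its middle. A bystander.
- iodine_dropper_mid (a point): Brown dropper bottle, 33 mm across, 105 mm high, behind the tray; this point: its middle. A bystander.
Things that resemble listed ones, but are neither listed nor needed, are in the scene too. What is shaped like the lid but green or pink is not meant.

How it is judged:
By the outcome, as a careful person would: the job done as asked, in the order asked, and still so for the second after the job is handed in, with the robot touching nothing.
It also fails if it takes over 66 s, if anything falls off the work surface, if the arm or the gripper's body presses on something with over 40 N, if the wrist force passes 120 N, or if a joint passes its speed limit or range.

## Working session

There is one attempt and no reset: what is moved stays moved. The work goes in short steps, Python scripts to look and compute and a tool call to move; the robot and the scene stay as the last step left them, time stands still between calls to the robot, and variables do not carry over. Pictures are saved under pics/ and viewed, and the job is handed in when it is done.

Besides the shell and the picture viewer there is one more tool, called after "Emit:" in YAML: its name, and indented under it one key for each argument. drive_tool: Moves the arm, as the interface text tells. Its arguments: {"type":"object","properties":{"commands":{"type":"array"},"squeeze":{"type":"number"}},"required":["commands"]}

```bash
ls; mkdir -p pics; cat > h.py <<'E'
import numpy as np, cv2
from plant import manip, cams
def snap(c,fn):
    im=cams.get_image(c); cv2.imwrite('pics/'+fn,im[:,:,::-1]); return im
def ray(c,px):
    k=cams.get_calibration(c); u=(px[0]-k['cx'])/k['fx']; v=(px[1]-k['cy'])/k['fy']
    rd=np.hypot(u,v); r=rd
    for _ in range(30): r=rd/(1+k['k1']*r*r)
    s=r/rd if rd>0 else 1
    T=np.array(k['cam_to_world']); d=T[:3,:3]@np.array([u*s,v*s,1.]); return T[:3,3],d/np.linalg.norm(d)
def atz(c,px,z):
    o,d=ray(c,px); return o+d*(z-o[2])/d[2]
def proj(c,p):
    k=cams.get_calibration(c);T=np.linalg.inv(np.array(k['cam_to_world'])); q=T[:3,:3]@np.array(p,float)+T[:3,3]
    u,v=q[0]/q[2],q[1]/q[2]; f=1+k['k1']*(u*u+v*v); return np.array([u*f*k['fx']+k['cx'],v*f*k['fy']+k['cy']])
def tri(a,b):
    (o1,d1),(o2,d2)=ray('scene',a),ray('top',b)
    A=np.array([d1,-d2]).T; s=np.linalg.lstsq(A,o2-o1,rcond=None)[0]
    p,q=o1+s[0]*d1,o2+s[1]*d2; return (p+q)/2,np.linalg.norm(p-q)
E
python3 - <<'E'
from h import *
s=manip.get_state(); print(s)
for c in('scene','top'):
    snap(c,c+'0.png'); k=cams.get_calibration(c); print(c,k['fx'],k['k1'],np.round(k['cam_to_world'],2).tolist())
E
```

```text
pics
{'t': 0.0, 'qpos': array([70.0850479 , 21.99257991,  2.51095441, 91.64950253, -1.02636594,
       66.53040575, -2.85840801]), 'joint_vel': array([ 0.01242101,  0.10233309, -0.03752656,  0.06532703,  0.00360446,
       -0.05463137,  0.00425469]), 'joint_torque': array([-2.79164415e-04, -4.33457208e+01,  1.02448884e+00, -2.49510294e+01,
        1.05445267e-02,  1.13954357e-02, -5.43536117e-06]), 'tool_pos': array([ 160.44632117, -628.91555365,  229.876493  ]), 'eef_rot': array([-90.00716615,   0.14983984, -75.68317534]), 'force': array([-0.9086704 ,  0.2744448 , -0.00647865]), 'ft_torque': array([-0.00304521, -0.00187339,  0.0345569 ]), 'gripper_width': 0.9994816445061918}
scene 467.1068938729375 -0.0916507430144896 [[0.96, -0.22, 0.2, 319.45], [-0.29, -0.67, 0.68, -766.83], [-0.01, -0.7, -0.71, 920.8], [0.0, 0.0, 0.0, 1.0]]
top 408.85419434048555 -0.10309287786890477 [[0.04, -0.97, 0.23, 334.59], [-1.0, -0.04, 0.01, -16.23], [0.0, -0.23, -0.97, 1077.99], [0.0, 0.0, 0.0, 1.0]]
```

View pics/scene0.png

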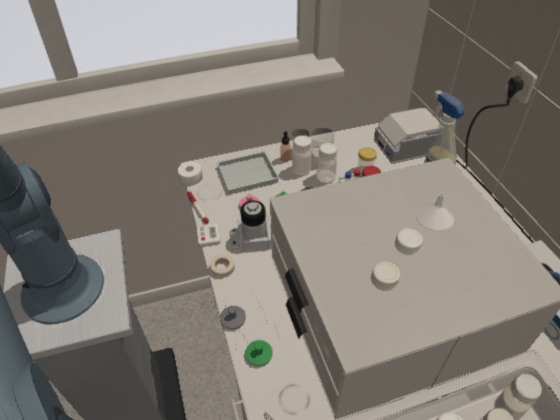

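View pics/top0.png

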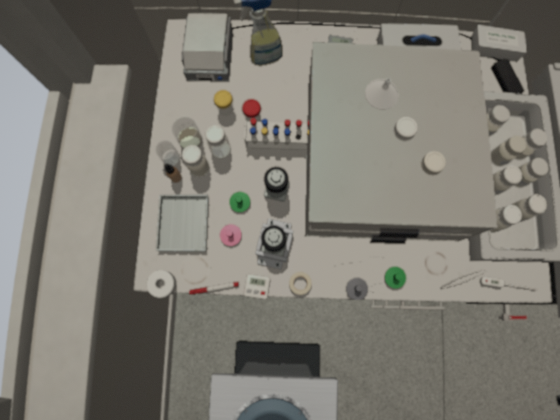

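```bash
python3 - <<'E'
from h import *
for n in ['head_a_mid','lid_knob','holder','tray','bench_bottle_1_mid','iodine_dropper_mid','beaker_100_mid','cup_a','lid']:
    for c in('scene','top'):
        print(n,c,[(np.round(d['location'],1).tolist(),round(d['conf'],2)) for d in cams.landmark_of(c,n)][:5])
E
```

```text
head_a_mid scene [([309.5, 199.4], 0.35)]
head_a_mid top [([276.7, 178.6], 0.86), ([275.7, 182.0], 0.25)]
lid_knob scene [([231.5, 310.7], 0.71), ([249.0, 195.3], 0.65), ([256.4, 350.1], 0.58), ([283.8, 195.6], 0.4)]
lid_knob top [([271.3, 243.5], 0.74), ([238.3, 203.8], 0.71), ([276.6, 183.2], 0.7), ([230.4, 232.1], 0.6), ([359.2, 290.4], 0.58)]
holder scene [([251.7, 237.1], 0.8)]
holder top [([271.0, 248.9], 0.8)]
tray scene [([247.8, 172.3], 0.69)]
tray top [([182.6, 224.7], 0.95), ([355.9, 287.0], 0.7), ([276.0, 238.4], 0.47), ([275.4, 237.6], 0.39)]
bench_bottle_1_mid scene [([302.6, 154.1], 0.59), ([234.1, 320.0], 0.23)]
bench_bottle_1_mid top [([198.0, 161.5], 0.86), ([172.1, 152.9], 0.15)]
iodine_dropper_mid scene [([286.7, 145.1], 0.84)]
iodine_dropper_mid top [([172.0, 169.9], 0.53)]
beaker_100_mid scene [([301.3, 140.4], 0.7)]
beaker_100_mid top [([169.2, 151.8], 0.83)]
cup_a scene [([259.0, 238.3], 0.61)]
cup_a top [([274.4, 242.7], 0.68), ([275.1, 189.3], 0.53)]
lid scene [([235.6, 316.1], 0.67), ([258.2, 355.6], 0.55), ([299.5, 139.8], 0.5), ([246.8, 204.2], 0.42), ([283.7, 201.3], 0.36)]
lid top [([356.2, 288.0], 0.95), ([389.9, 275.8], 0.83), ([229.9, 234.4], 0.68)]
```

```bash
python3 - <<'E'
from h import *
a=cv2.imread('pics/top0.png')[190:300,190:310]; b=cv2.imread('pics/scene0.png')[180:260,200:320]
cv2.imwrite('pics/z1.png',np.vstack([cv2.resize(a,(660,605))[:330],cv2.resize(a,(660,605))[330:]])[:600])
cv2.imwrite('pics/z2.png',cv2.resize(b,(780,520)))
a=cv2.imread('pics/top0.png')[185:305,130:290];cv2.imwrite('pics/z3.png',cv2.resize(a,(800,600)))
a=cv2.imread('pics/top0.png')[265:305,330:420];b=cv2.imread('pics/scene0.png')[300:340,210:300]
cv2.imwrite('pics/z4.png',np.vstack([cv2.resize(a,(630,280)),cv2.resize(b,(630,280))]))
print('hold',atz('top',[271,248.9],0),atz('scene',[251.7,237.1],0), tri([251.7,237.1],[271,248.9]))
print('tray',tri([247.8,172.3],[182.6,224.7]))
print('knob',tri([231.5,310.7],[359.2,290.4]))
print('lid',tri([235.6,316.1],[356.2,288.0]),atz('scene',[235.6,316.1],0),atz('top',[356.2,288],0))
print('bottle',tri([302.6,154.1],[198,161.5]))
print('iod',tri([286.7,145.1],[172,169.9]))
print('beak',tri([301.3,140.4],[169.2,151.8]))
print('headtopscan',atz('top',[274,238],110),atz('scene',[253,214],93))
print('headB',atz('top',[276.7,178.6],93))
for n in ['head_a']:
  for c in ('scene','top'):
    for d in cams.trace(c,n): 
        print(n,c,d['conf'],d['location'],d['pixels'].sum())
E
```

```text
hold [473.89912844  21.22161846   0.        ] [483.45468554  18.00881851   0.        ] (array([479.25982542,  21.09212756,  -3.88992822]), np.float64(9.652821906081517))
tray (array([533.03220596, 260.82248526,   6.85263108]), np.float64(8.796162998201677))
knob (array([ 375.36565759, -206.37757728,   37.61288743]), np.float64(6.664816452210337))
lid (array([ 382.60202849, -203.98872538,    7.8898658 ]), np.float64(7.168124831503564)) [ 386.76856371 -199.16041648    0.        ] [ 379.34537798 -205.19865093    0.        ]
bottle (array([690.7504275 , 220.53125936,  67.25189562]), np.float64(6.448107247660983))
iod (array([667.5231569 , 291.15873973,  54.34801901]), np.float64(2.608136149434673))
beak (array([719.72967282, 305.87747052,  49.10237393]), np.float64(1.698884435721391))
headtopscan [486.14129061  11.37827389 110.        ] [489.50649446  10.12889732  93.        ]
headB [639.91548514  11.52275042  93.        ]
head_a scene 0.68 [253.4, 211.5] 580
head_a top 0.78 [274.5, 237.7] 581
head_a top 0.75 [275.4, 181.7] 527
head_a top 0.54 [355.4, 290.1] 396
```

View pics/z3.png

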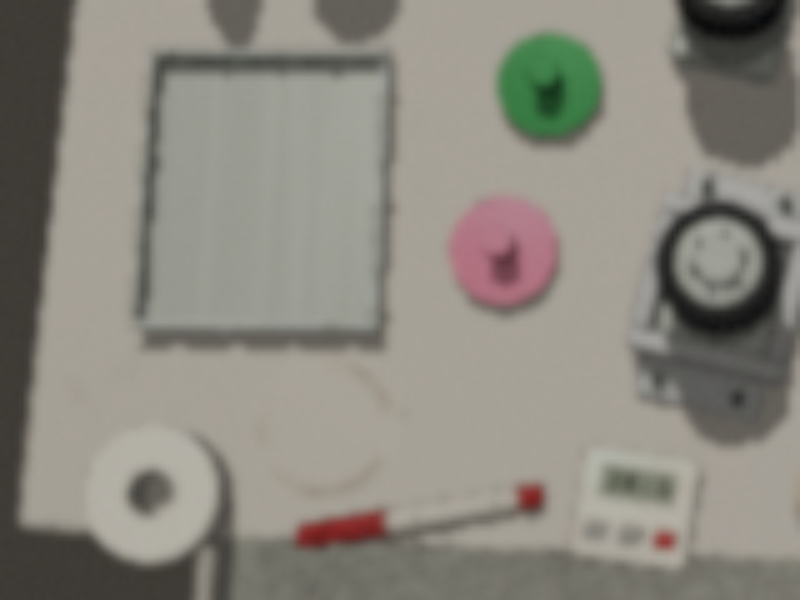

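View pics/z2.png

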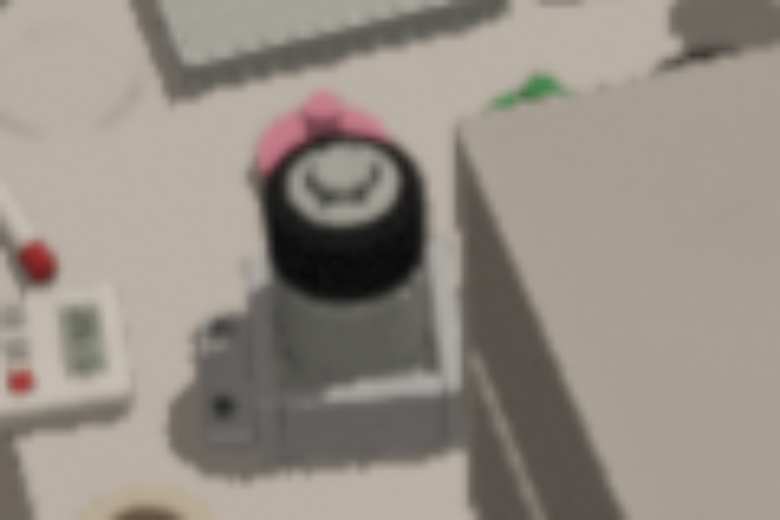

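View pics/z4.png

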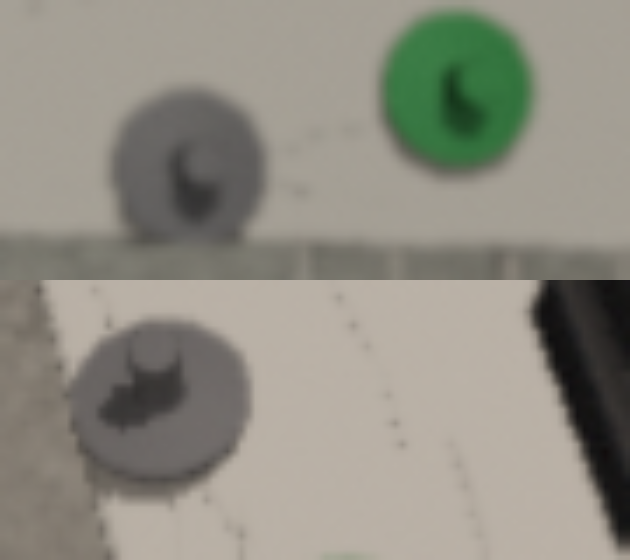

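```bash
cat >> h.py <<'E'
from scipy.optimize import least_squares
def cylpts(x,y,parts):
    a=np.linspace(0,2*np.pi,48,endpoint=False)
    return np.concatenate([np.c_[x+r*np.cos(a),y+r*np.sin(a),np.full(48,z)] for r,z in parts])
def sil(c,x,y,parts):
    p=np.array([proj(c,q) for q in cylpts(x,y,parts)],np.float32)
    h=cv2.convexHull(p)[:,0]; m=cv2.moments(h); return np.array([m['m10']/m['m00'],m['m01']/m['m00']]),p.min(0),p.max(0),m['m00']
def mstat(m):
    r,c=np.nonzero(m); return np.array([c.mean(),r.mean()]),np.array([c.min()-.5,r.min()-.5]),np.array([c.max()+.5,r.max()+.5]),m.sum()
def near(c,n,px,tol=15):
    L=[d for d in cams.trace(c,n) if np.hypot(*(np.array(d['location'])-px))<tol]; return L[0] if L else None
E
python3 - <<'E'
from h import *
H=[(31,76),(31,110),(11.5,120)]; L=[(29,7),(29,12),(8.5,40)]
for n,parts,p0,px in [('head_a',H,(487,11),{'scene':(253,212),'top':(274,238)}),('lid',L,(381,-204),{'scene':(233,316),'top':(357,288)}),('head_a',H,(640,11),{'top':(275.4,181)})]:
  R={}
  for c in px:
    d=near(c,n,px[c])
    if d is None: print(n,c,'none');continue
    s=mstat(d['pixels']); R[c]=s
    f=least_squares(lambda v:sil(c,*v,parts)[0]-s[0],p0).x
    g=sil(c,*f,parts); fb=least_squares(lambda v:(sum(sil(c,*v,parts)[1:3])-sum(s[1:3]))/2,p0).x
    print(n,c,'cent',f.round(1),'bbox',fb.round(1),'area',s[3],round(float(g[3]),0))
for c in('scene','top'):
  d=cams.trace(c,'tray')[0]; s=mstat(d['pixels']); 
  q=cv2.boxPoints(cv2.minAreaRect(np.argwhere(d['pixels'])[:,::-1].astype(np.float32)))
  print('tray',c,s[0],atz(c,s[0],9).round(0),[atz(c,p,18).round(0).tolist()[:2] for p in q])
  cnt,_=cv2.findContours(d['pixels'].astype(np.uint8),0,2); ap=cv2.approxPolyDP(max(cnt,key=cv2.contourArea),4,True)[:,0]
  print([atz(c,p,18).round(0).tolist()[:2] for p in ap])
for p in [(383,240),(413,240)]: print('handle',atz('top',p,150))
E
```

```text
Traceback (most recent call last):
  File "h.py", line 25, in sil
    p=np.array([proj(c,q) for q in cylpts(x,y,parts)],np.float32)
                ~~~~^^^^^
  File "h.py", line 14, in proj
    k=cams.get_calibration(c);T=np.linalg.inv(np.array(k['cam_to_world'])); q=T[:3,:3]@np.array(p,float)+T[:3,3]
ValueError: time passes only in moves, steps and waits
```

```bash
python3 - <<'E'
s=open('h.py').read()
s=s.replace("cams.get_calibration(c)","CAL(c)").replace("def snap","_K={}\ndef CAL(c):\n    if c not in _K: _K[c]=cams.get_calibration(c)\n    return _K[c]\ndef snap",1)
open('h.py','w').write(s)
E
cat > est.py <<'E'
from h import *
def lsq(fun,p0): return least_squares(fun,p0,diff_step=2e-3).x
def fit(n,parts,p0,px):
  for c in px:
    d=near(c,n,px[c])
    if d is None: print(n,c,'none');continue
    s=mstat(d['pixels'])
    f=lsq(lambda v:sil(c,*v,parts)[0]-s[0],p0)
    g=sil(c,*f,parts); fb=lsq(lambda v:(sum(sil(c,*v,parts)[1:3])-sum(s[1:3]))/2,p0)
    print(n,c,'cent',f.round(1),'bbox',fb.round(1),'area',s[3],round(float(g[3]),0))
H=[(31,76),(31,110),(11.5,120)]; L=[(29,7),(29,12),(8.5,40)]
E
python3 - <<'E'
from est import *
for a in [('head_a',H,(487,11),{'scene':(253,212),'top':(274,238)}),('lid',L,(381,-204),{'scene':(233,316),'top':(357,288)}),('head_a',H,(640,11),{'top':(275.4,181)})]: fit(*a)
for c in('scene','top'):
  d=cams.trace(c,'tray')[0]; s=mstat(d['pixels']); 
  print('tray',c,s[0],atz(c,s[0],9).round(0))
  cnt,_=cv2.findContours(d['pixels'].astype(np.uint8),0,2); ap=cv2.approxPolyDP(max(cnt,key=cv2.contourArea),4,True)[:,0]
  print([atz(c,p,18).round(0).tolist()[:2] for p in ap])
for p in [(383,240),(413,240)]: print('handle',atz('top',p,150))
print(manip.get_state()['t'])
E
```

```text
head_a scene cent [489.3  13.1] bbox [488.   12.8] area 580 601.0
head_a top cent [487.8  12.2] bbox [488.5  11.5] area 581 560.0
lid scene cent [ 379.  -203.6] bbox [ 378.3 -203.1] area 489 487.0
lid top cent [ 377.9 -205.4] bbox [ 379.1 -205.6] area 402 404.0
head_a top cent [637.   14.1] bbox [637.2  12.9] area 527 554.0
tray scene [247.55083799 172.19441341] [536. 260.   9.]
[[608.0, 330.0], [457.0, 319.0], [462.0, 180.0], [608.0, 185.0]]
tray top [181.7131952  222.76008724] [533. 263.   9.]
[[606.0, 328.0], [459.0, 320.0], [459.0, 195.0], [607.0, 202.0]]
handle [ 484.23706471 -240.91129975  150.        ]
handle [ 486.55799376 -311.34839322  150.        ]
1.5
```

Emit:
drive_tool:
  commands:
    - [-1, 0, -0.4, 0, -0.15]
    - [-1, 0, -0.4, 0, -0.15]
    - [-1, 0, -0.4, 0, -0.15]
    - [-1, 0, -0.4, 0, -0.15]
    - [-1, 0, -0.4, 0, -0.15]
    - [-1, 0, -0.4, 0, -0.15]
    - [-1, 0, -0.4, 0, -0.15]
    - [-1, 0, -0.4, 0, -0.15]
    - [-1, 0, -0.4, 0, -0.13]
  squeeze: 40

```text
t: 2.4
tool_pos: [160.2, -629.1, 267.4]
eef_rot: [-89.9, 0.1, 1.2]
force: [-0.2, 0.0, 0.2]
gripper_width: 0.998
```

Emit:
drive_tool:
  commands:
    - [-1, 1.1, 0, 2.1, 0]
    - [-1, 2.2, 0, 4.3, 0]
    - [-1, 2.2, 0, 4.3, 0]
    - [-1, 2.2, 0, 4.3, 0]
    - [-1, 2.2, 0, 4.3, 0]
    - [-1, 2.2, 0, 4.3, 0]
    - [-1, 2.2, 0, 4.3, 0]
    - [-1, 2.2, 0, 4.3, 0]
    - [-1, 2.2, 0, 4.3, 0]
    - [-1, 2.2, 0, 4.3, 0]
    - [-1, 2.2, 0, 4.3, 0]
    - [-1, 2.2, 0, 4.3, 0]
    - [-1, 2.2, 0, 4.3, 0]
    - [-1, 2.2, 0, 4.3, 0]
    - [-1, 1.1, 0, 2.1, 0]

```text
t: 3.9
tool_pos: [465.3, -8.4, 267.9]
eef_rot: [-90.9, -0.5, 0.5]
force: [-0.3, -0.4, -0.5]
gripper_width: 1.003
```

Emit:
drive_tool:
  commands:
    - [-1, 1.2, 2, 1.0, 0]
    - [-1, 1.1, 3, 1.0, 0]
    - [-1, 0, 4, 0, 0]
    - [-1, 0, 3, 0, 0]
    - [-1, 0, 0, 0, 0]
    - [-1, 0, 0, 0, 0]

```text
t: 4.5
tool_pos: [496.6, 18.2, 149.1]
eef_rot: [-90.8, -1.2, 1.1]
force: [0.1, -0.5, -0.2]
gripper_width: 1.0
```

```bash
python3 - <<'E'
from h import *
a=snap('top','t1.png');b=snap('scene','s1.png')
A=cv2.resize(a[180:290,220:330],(400,400));B=cv2.resize(b[150:260,200:310],(400,400))
cv2.imwrite('pics/m1.png',np.hstack([A,B])[:,:,::-1])
s=manip.get_state(); print(s['tool_pos'],s['eef_rot'],s['qpos'],s['ft_torque'])
E
```

```text
[496.98997122  17.70950242 149.84606896] [-90.86942475  -1.27154209   1.0404588 ] [ 35.8394514   16.14013566 -47.99822316 115.58224976  16.25609049
  53.45225675 -19.58676368] [ 0.00300484  0.04875299 -0.01961213]
```

View pics/m1.png

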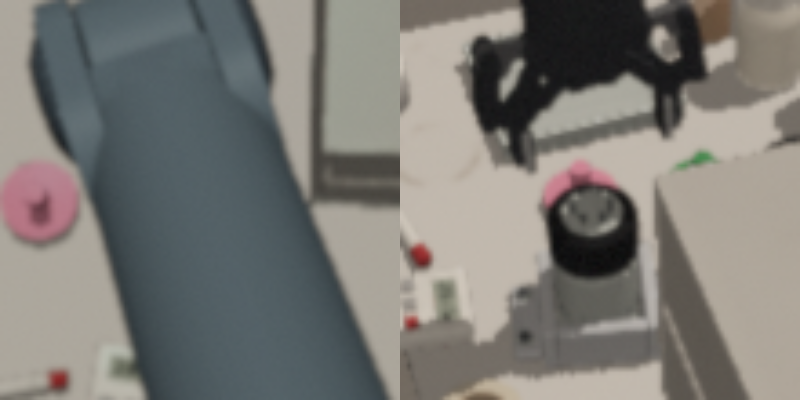

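Emit:
drive_tool:
  commands:
    - [-1, -0.5, 0.5, -0.3, 0]
    - [-1, -0.4, 0.5, -0.3, 0]
    - [-1, 0, 0.5, 0, 0]
    - [-1, 0, 0, 0, 0]

```text
t: 5.0
tool_pos: [490.9, 9.4, 138.2]
eef_rot: [-91.1, -1.8, 0.9]
force: [0.1, 0.7, 0.7]
gripper_width: 0.998
```

```bash
python3 - <<'E'
from h import *
s=manip.get_state(); print(s['tool_pos'],s['eef_rot'],s['force'],s['ft_torque'])
E
```

```text
[490.85380379   9.43267933 138.24736872] [-91.06440434  -1.77155686   0.90195698] [0.0787025  0.71573933 0.65766747] [0.02278124 0.0573226  0.00574576]
```

```bash
cat >> h.py <<'E'
from scipy.spatial.transform import Rotation as Ro
def go(x,y,z,pr=True):
    "delta in tool axes, cm, to put the TCP at x,y,z"
    s=manip.get_state(); R=Ro.from_euler('xyz',s['eef_rot'],degrees=True).as_matrix()
    d=R.T@(np.array([x,y,z])-s['tool_pos'])/10
    if pr: print('t',round(s['t'],2),'pos',s['tool_pos'].round(1),'rot',s['eef_rot'].round(2),'F',s['force'].round(1),'M',s['ft_torque'].round(2),'w',round(s['gripper_width'],3),'y-axis',R[:,1].round(3)); print('delta cm',d.round(2))
    return d
E
python3 -c "
from h import *
go(488.3,12.2,76); go(488.3,12.2,76)"
```

```text
t 5.0 pos [490.9   9.4 138.2] rot [-91.06  -1.77   0.9 ] F [0.1 0.7 0.7] M [0.02 0.06 0.01] w 0.998 y-axis [ 0.031 -0.018 -0.999]
delta cm [-0.44  6.21  0.4 ]
t 5.0 pos [490.9   9.4 138.2] rot [-91.06  -1.77   0.9 ] F [0.1 0.7 0.7] M [0.02 0.06 0.01] w 0.998 y-axis [ 0.031 -0.018 -0.999]
delta cm [-0.44  6.21  0.4 ]
```

Emit:
drive_tool:
  commands:
    - [-1, -0.4, 1.5, 0.35, 0]
    - [-1, 0, 2.0, 0, 0]
    - [-1, 0, 1.5, 0, 0]

```text
t: 5.3
tool_pos: [492.1, 11.4, 90.0]
eef_rot: [-91.2, -2.3, 0.8]
force: [0.1, -0.4, 1.2]
gripper_width: 0.999
```

```bash
python3 -c "
from h import *
go(489,11.8,76)"
```

```text
t 5.3 pos [492.1  11.4  90. ] rot [-91.15  -2.27   0.81] F [ 0.1 -0.4  1.2] M [ 0.01  0.03 -0.03] w 0.999 y-axis [ 0.04  -0.02  -0.999]
delta cm [-0.36  1.38  0.07]
```

Emit:
drive_tool:
  commands:
    - [-1, -0.35, 0.8, 0.1, 0]
    - [-1, 0, 0.6, 0, 0]
    - [-1, 0, 0, 0, 0]

```text
t: 5.6
tool_pos: [487.7, 12.1, 73.8]
eef_rot: [-91.1, -2.1, 0.8]
force: [-0.3, 0.2, -0.4]
gripper_width: 1.0
```

```bash
python3 - <<'E'
from h import *
b=snap('scene','s2.png')
cv2.imwrite('pics/m2.png',cv2.resize(b[150:260,190:320],(780,600))[:,:,::-1])
go(489,11.8,76)
E
```

```text
t 5.65 pos [488.1  12.3  74.2] rot [-91.12  -2.13   0.82] F [0.6 0.2 1.1] M [-0.    0.08  0.03] w 1.002 y-axis [ 0.037 -0.019 -0.999]
delta cm [ 0.1  -0.17 -0.05]
```

View pics/m2.png

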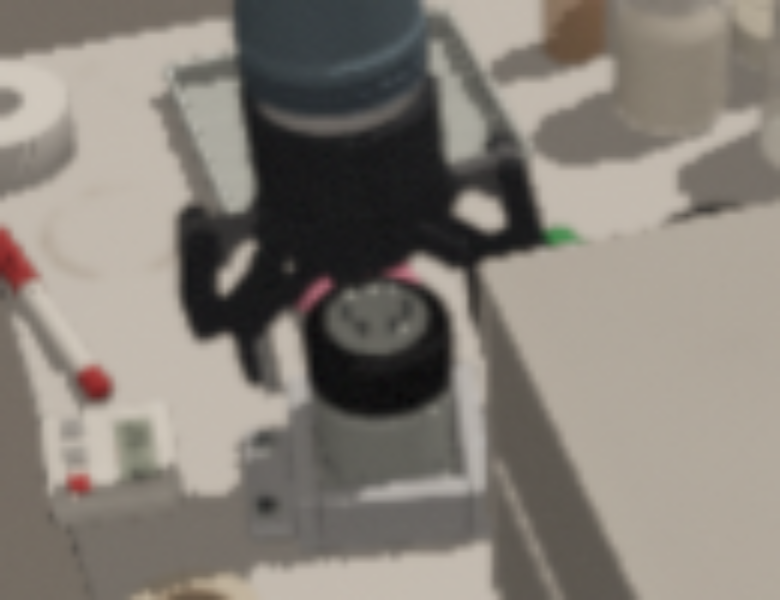

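```bash
python3 - <<'E'
from h import *
def c(p):
    q=proj('scene',p); return ((q-[190,150])*[6,600/110]).round(0)
for p in [(488,12,74),(440,12,87),(536,12,87),(488,12,120),(488,-26,147),(488,50,147),(488,12,147),(440,12,75)]: print(p,c(p))
# where at z=87 is the seen left tip
print(atz('scene',(233.3,219.7),87), atz('scene',(190+475/6,150+330/5.45),87))
print(manip.get_state()['qpos'])
E
```

```text
(488, 12, 74) [376. 376.]
(440, 12, 87) [260. 380.]
(536, 12, 87) [486. 333.]
(488, 12, 120) [370. 305.]
(488, -26, 147) [392. 321.]
(488, 50, 147) [342. 205.]
(488, 12, 147) [366. 261.]
(440, 12, 75) [263. 398.]
[439.71387986  11.99040923  87.        ] [532.19142927  14.81925112  87.        ]
[ 32.14747     21.89009002 -44.05166543 120.2061045   23.95449503
  44.24520214 -26.07918536]
```

Emit:
drive_tool:
  commands:
    - [1, 0, 0, 0, 0]
    - [1, 0, 0, 0, 0]
    - [1, 0, 0, 0, 0]
    - [1, 0, 0, 0, 0]
  squeeze: 40

```text
t: 6.05
tool_pos: [490.0, 12.4, 76.1]
eef_rot: [-91.1, -2.4, 0.8]
force: [0.8, 0.5, -3.5]
gripper_width: 0.714
```

```bash
python3 -c "
from h import *
go(489,11.8,76)"
```

```text
t 6.05 pos [490.   12.4  76.1] rot [-91.13  -2.39   0.8 ] F [ 0.8  0.5 -3.5] M [ 0.11 -0.05  0.07] w 0.714 y-axis [ 0.042 -0.019 -0.999]
delta cm [-0.11  0.01 -0.06]
```

Emit:
drive_tool:
  commands:
    - [1, 0, 0, 0, 0.05]
    - [1, 0, 0, 0, 0.05]

```text
t: 6.25
tool_pos: [489.4, 12.1, 75.9]
eef_rot: [-90.9, -2.4, -5.1]
force: [0.8, 0.1, -0.1]
gripper_width: 0.713
```

```bash
python3 -c "
from h import *
go(489,11.8,76)"
```

```text
t 6.25 pos [489.4  12.1  75.9] rot [-90.9   -2.44  -5.13] F [ 0.8  0.1 -0.1] M [-0.03  0.03 -0.  ] w 0.713 y-axis [ 0.041 -0.019 -0.999]
delta cm [-0.04 -0.01 -0.03]
```

Emit:
drive_tool:
  commands:
    - [1, 0, 0, 0, 0.04]
    - [1, 0, 0, 0, 0.04]

```text
t: 6.45
tool_pos: [489.3, 11.4, 75.9]
eef_rot: [-90.7, -2.5, -9.9]
force: [-1.3, 1.2, -0.6]
gripper_width: 0.717
```

```bash
python3 -c "
from h import *
go(489,11.8,76)"
```

```text
t 6.45 pos [489.3  11.4  75.9] rot [-90.74  -2.5   -9.93] F [-1.3  1.2 -0.6] M [0.09 0.08 0.11] w 0.717 y-axis [ 0.041 -0.02  -0.999]
delta cm [-0.04 -0.01  0.03]
```

Emit:
drive_tool:
  commands:
    - [1, 0, 0, 0, 0.04]

```text
t: 6.55
tool_pos: [489.3, 11.4, 76.1]
eef_rot: [-90.6, -2.5, -12.3]
force: [-0.4, -0.3, 0.6]
gripper_width: 0.715
```

```bash
python3 -c "
from h import *
go(489,11.8,76)"
```

```text
t 6.55 pos [489.3  11.4  76.1] rot [-90.64  -2.54 -12.31] F [-0.4 -0.3  0.6] M [0.05 0.15 0.08] w 0.715 y-axis [ 0.041 -0.02  -0.999]
delta cm [-0.04  0.01  0.03]
```

Emit:
drive_tool:
  commands:
    - [1, 0, 0, 0, 0.04]

```text
t: 6.65
tool_pos: [489.4, 11.4, 76.3]
eef_rot: [-90.6, -2.6, -14.7]
force: [0.2, 0.2, -0.1]
gripper_width: 0.718
```

```bash
python3 -c "
from h import *
go(489,11.8,76)"
```

```text
t 6.65 pos [489.4  11.4  76.3] rot [-90.55  -2.57 -14.68] F [ 0.2  0.2 -0.1] M [-0.05  0.06  0.05] w 0.718 y-axis [ 0.041 -0.021 -0.999]
delta cm [-0.05  0.03  0.03]
```

Emit:
drive_tool:
  commands:
    - [1, 0, 0, 0, 0.05]
    - [1, 0, -0.02, 0, 0.05]

```text
t: 6.85
tool_pos: [489.2, 11.3, 76.8]
eef_rot: [-90.3, -2.6, -20.6]
force: [-0.8, -0.7, 0.5]
gripper_width: 0.713
```

```bash
python3 -c "
from h import *
go(489,11.8,76)"
```

```text
t 6.85 pos [489.2  11.3  76.8] rot [-90.33  -2.61 -20.59] F [-0.8 -0.7  0.5] M [0.03 0.07 0.03] w 0.713 y-axis [ 0.041 -0.021 -0.999]
delta cm [-0.04  0.08  0.04]
```

Emit:
drive_tool:
  commands:
    - [1, 0, -0.03, 0, 0.09]
    - [1, 0, -0.03, 0, 0.09]
    - [1, 0, -0.03, 0, 0.09]
    - [1, 0, -0.03, 0, 0.09]

```text
t: 7.25
tool_pos: [488.7, 11.4, 78.5]
eef_rot: [-89.4, -2.6, -42.0]
force: [-0.2, 0.6, -0.5]
gripper_width: 0.711
```

```bash
python3 -c "
from h import *
go(489,11.8,76)"
```

```text
t 7.25 pos [488.7  11.4  78.5] rot [-89.4   -2.55 -41.99] F [-0.2  0.6 -0.5] M [0.1  0.09 0.06] w 0.711 y-axis [ 0.04  -0.022 -0.999]
delta cm [-0.02  0.25  0.05]
```

Emit:
drive_tool:
  commands:
    - [1, 0, -0.03, 0, 0.09]
    - [1, 0, -0.03, 0, 0.09]
    - [1, 0, -0.03, 0, 0.09]
    - [1, 0, -0.03, 0, 0.09]

```text
t: 7.65
tool_pos: [487.8, 11.8, 79.6]
eef_rot: [-88.6, -2.2, -63.3]
force: [0.2, -0.3, -1.1]
gripper_width: 0.716
```

```bash
python3 -c "
from h import *
go(489,11.8,76)"
```

```text
t 7.65 pos [487.8  11.8  79.6] rot [-88.59  -2.18 -63.26] F [ 0.2 -0.3 -1.1] M [-0.13  0.05  0.21] w 0.716 y-axis [ 0.039 -0.023 -0.999]
delta cm [0.04 0.36 0.1 ]
```

Emit:
drive_tool:
  commands:
    - [1, 0, -0.03, 0, 0.09]
    - [1, 0, -0.03, 0, 0.09]
    - [1, 0, -0.03, 0, 0.09]
    - [1, 0, -0.03, 0, 0.09]
    - [1, 0, -0.01, 0, 0.09]

```text
t: 8.15
tool_pos: [487.6, 11.7, 81.6]
eef_rot: [-87.8, -1.4, -89.9]
force: [0.2, -0.7, 0.3]
gripper_width: 0.715
```

```bash
python3 -c "
from h import *
go(489,11.8,76)"
```

```text
t 8.15 pos [487.6  11.7  81.6] rot [-87.77  -1.42 -89.89] F [ 0.2 -0.7  0.3] M [-0.09  0.1  -0.  ] w 0.715 y-axis [ 0.039 -0.025 -0.999]
delta cm [-0.02  0.57  0.12]
```

```bash
python3 -c "
from h import *
go(487.6,11.7,91.6); print(manip.get_state()['qpos'])"
```

```text
t 8.15 pos [487.6  11.7  81.6] rot [-87.77  -1.42 -89.89] F [ 0.2 -0.7  0.3] M [-0.09  0.1  -0.  ] w 0.715 y-axis [ 0.039 -0.025 -0.999]
delta cm [ 0.03 -0.99  0.04]
[  17.23700694   17.25620541  -27.13042523  120.73684301   14.10916205
   42.66468609 -108.86464581]
```

Emit:
drive_tool:
  commands:
    - [1, 0.01, -0.5, 0.02, 0]
    - [1, 0.01, -0.5, 0.02, 0]
    - [1, 0, 0, 0, 0]

```text
t: 8.45
tool_pos: [487.7, 12.2, 92.4]
eef_rot: [-87.7, -1.4, -89.7]
force: [-0.9, -0.2, -2.4]
gripper_width: 0.713
```

```bash
python3 - <<'E'
from h import *
b=snap('scene','s3.png')
cv2.imwrite('pics/m3.png',cv2.resize(b[150:260,190:320],(780,600))[:,:,::-1])
go(487.6,11.7,180)
E
```

```text
t 8.5 pos [487.4  12.1  92.2] rot [-87.77  -1.41 -89.68] F [ 0.2 -0.3 -3.3] M [0.06 0.05 0.04] w 0.715 y-axis [ 0.039 -0.024 -0.999]
delta cm [ 0.26 -8.77  0.36]
```

View pics/m3.png

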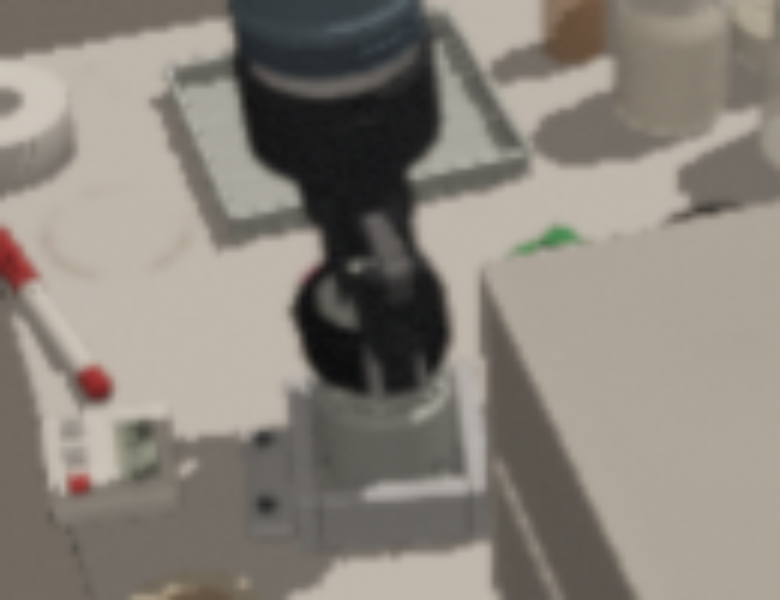

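Emit:
drive_tool:
  commands:
    - [1, 0.03, -1, 0.04, 0]
    - [1, 0.03, -1, 0.04, 0]
    - [1, 0.03, -1, 0.04, 0]
    - [1, 0.06, -1.5, 0.06, 0]
    - [1, 0.06, -1.5, 0.06, 0]
    - [1, 0.06, -1.5, 0.06, 0]

```text
t: 9.1
tool_pos: [484.5, 11.0, 170.8]
eef_rot: [-88.1, -1.4, -89.5]
force: [0.6, 0.2, -1.8]
gripper_width: 0.712
```

```bash
python3 - <<'E'
from h import *
b=snap('scene','s4.png')
cv2.imwrite('pics/m4.png',cv2.resize(b[130:260,180:320],(780,600))[:,:,::-1])
go(534,261,150)
E
```

```text
t 9.15 pos [486.8  11.2 173.7] rot [-87.83  -1.44 -89.55] F [1.5 0.  0.2] M [-0.   -0.07  0.02] w 0.714 y-axis [ 0.038 -0.025 -0.999]
delta cm [-25.     1.93   4.84]
```

View pics/m4.png

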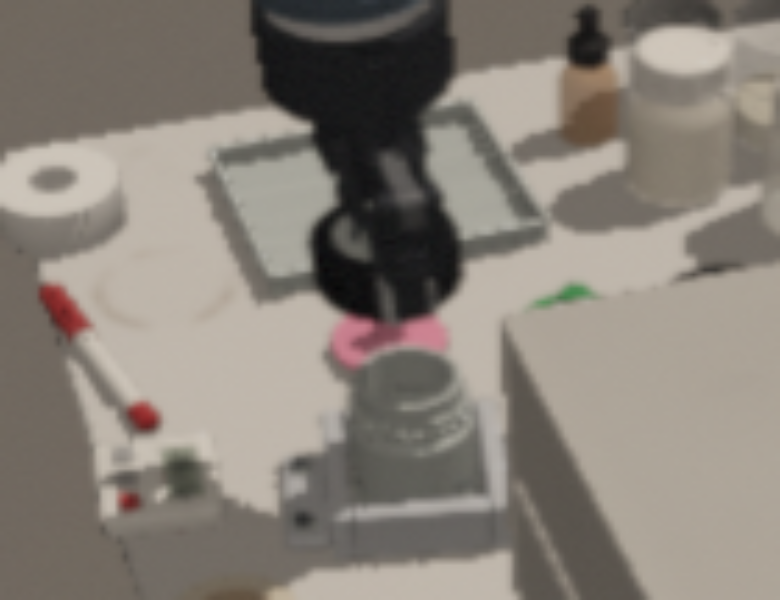

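Emit:
drive_tool:
  commands:
    - [1, -2, 0, 0.4, 0]
    - [1, -3.5, 0, 0.7, 0]
    - [1, -3.5, 0, 0.7, 0]
    - [1, -3.5, 0, 0.7, 0]
    - [1, -3.5, 0, 0.7, 0]
    - [1, -3.5, 0, 0.7, 0]
    - [1, -3, 0, 0.6, 0]
    - [1, -2, 0, 0.4, 0]

```text
t: 9.95
tool_pos: [538.9, 257.1, 172.7]
eef_rot: [-87.5, -1.7, -90.4]
force: [0.1, -0.6, -1.5]
gripper_width: 0.715
```

Emit:
drive_tool:
  commands:
    - [1, 0, 0, 0, -0.15]
    - [1, 0, 0, 0, -0.15]
    - [1, 0, 0, 0, -0.15]
    - [1, 0, 0, 0, -0.15]
    - [1, 0, 0, 0, -0.15]
    - [1, 0, 0, 0, -0.15]
    - [1, 0, 0, 0, -0.15]
    - [1, 0, 0, 0, -0.15]
    - [1, 0, 0, 0, -0.15]
    - [1, 0, 0, 0, -0.15]
    - [1, 0, 0, 0, 0]

```text
t: 11.05
tool_pos: [537.2, 261.8, 173.7]
eef_rot: [-91.4, -2.5, -4.2]
force: [0.3, -0.0, -1.6]
gripper_width: 0.713
```

```bash
python3 - <<'E'
from h import *
go(534,261,60)
E
```

```text
t 11.05 pos [537.2 261.8 173.7] rot [-91.39  -2.53  -4.24] F [ 0.3 -0.  -1.6] M [0.07 0.01 0.04] w 0.713 y-axis [ 0.042 -0.027 -0.999]
delta cm [-0.81 11.34  0.18]
```

Emit:
drive_tool:
  commands:
    - [1, -0.2, 2.5, 0.05, 0]
    - [1, -0.2, 3, 0.05, 0]
    - [1, -0.2, 3, 0.05, 0]
    - [1, -0.2, 2.5, 0.05, 0]
    - [1, 0, 1, 0, 0]
    - [1, 0, 0, 0, 0]

```text
t: 11.65
tool_pos: [538.4, 260.2, 52.4]
eef_rot: [-91.3, -2.9, -5.5]
force: [0.3, -0.1, -0.8]
gripper_width: 0.717
```

```bash
python3 - <<'E'
from h import *
b=snap('scene','s5.png')
cv2.imwrite('pics/m5.png',cv2.resize(b[110:240,180:320],(780,600))[:,:,::-1])
go(534,261,14)
E
```

```text
t 11.7 pos [538.7 260.5  53.1] rot [-91.26  -2.94  -5.51] F [ 0.3 -0.4 -1.8] M [ 0.03  0.14 -0.04] w 0.716 y-axis [ 0.049 -0.027 -0.998]
delta cm [-0.67  3.88  0.09]
```

View pics/m5.png

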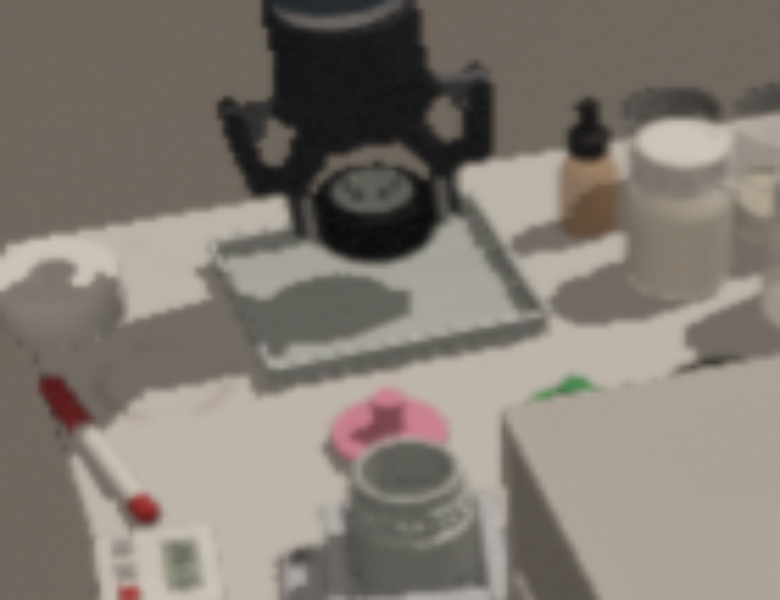

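Emit:
drive_tool:
  commands:
    - [1, -0.25, 1.3, 0, 0]
    - [1, -0.2, 1.3, 0, 0]
    - [1, -0.1, 0.8, 0, 0]
    - [1, 0, 0.4, 0, 0]

```text
t: 12.1
tool_pos: [538.6, 262.2, 16.8]
eef_rot: [-91.0, -3.4, -5.7]
force: [0.1, 0.4, -1.2]
gripper_width: 0.711
```

```bash
python3 - <<'E'
from h import *
go(534,261,4)
E
```

```text
t 12.1 pos [538.6 262.2  16.8] rot [-90.99  -3.38  -5.67] F [ 0.1  0.4 -1.2] M [ 0.04  0.12 -0.03] w 0.711 y-axis [ 0.057 -0.023 -0.998]
delta cm [-0.52  1.25 -0.14]
```

Emit:
drive_tool:
  commands:
    - [1, 0, 0.6, 0, 0]
    - [1, 0, 0.4, 0, 0]
    - [1, 0, 0.2, 0, 0]

```text
t: 12.4
tool_pos: [539.5, 262.0, 3.7]
eef_rot: [-91.0, -3.4, -5.7]
force: [0.7, -0.7, -1.6]
gripper_width: 0.713
```

```bash
python3 - <<'E'
from h import *
go(534,261,4)
E
```

```text
t 12.4 pos [539.5 262.    3.7] rot [-90.99  -3.38  -5.68] F [ 0.7 -0.7 -1.6] M [0.09 0.04 0.03] w 0.713 y-axis [ 0.057 -0.023 -0.998]
delta cm [-0.53 -0.06 -0.16]
```

Emit:
drive_tool:
  commands:
    - [1, 0, 0.12, 0, 0]
    - [1, 0, 0.05, 0, 0]

```text
t: 12.6
tool_pos: [539.5, 262.0, 3.5]
eef_rot: [-91.1, -3.4, -5.7]
force: [-0.9, -0.9, 1.1]
gripper_width: 0.713
```

```bash
python3 - <<'E'
from h import *
b=snap('scene','s6.png')
cv2.imwrite('pics/m6.png',cv2.resize(b[110:240,180:320],(780,600))[:,:,::-1])
go(534,261,4)
E
```

```text
t 12.65 pos [539.5 262.    3.4] rot [-91.1   -3.37  -5.68] F [-1.8 -0.7  2.9] M [-0.26  0.61  0.01] w 0.72 y-axis [ 0.057 -0.025 -0.998]
delta cm [-0.53 -0.09 -0.16]
```

View pics/m6.png

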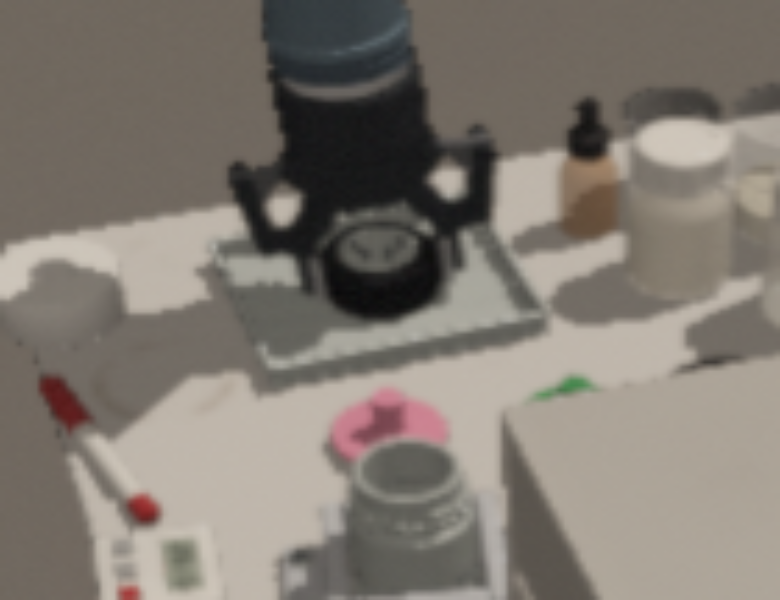

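Emit:
drive_tool:
  commands:
    - [1, 0, 0.08, 0, 0]
    - [0.0, 0, 0, 0, 0]
    - [-0.6, 0, 0, 0, 0]
    - [-0.9, 0, 0, 0, 0]
    - [-0.9, 0, 0, 0, 0]
    - [-0.9, 0, 0, 0, 0]
  squeeze: 20

```text
t: 13.25
tool_pos: [541.7, 263.4, 4.0]
eef_rot: [-90.9, -3.6, -5.7]
force: [0.1, 0.5, 0.7]
gripper_width: 0.951
```

```bash
python3 - <<'E'
from h import *
go(539.5,262,150)
E
```

```text
t 13.25 pos [541.7 263.4   4. ] rot [-90.89  -3.61  -5.69] F [0.1 0.5 0.7] M [ 0.02  0.02 -0.03] w 0.951 y-axis [ 0.061 -0.022 -0.998]
delta cm [  0.72 -14.58  -0.39]
```

Emit:
drive_tool:
  commands:
    - [-1, 0.05, -1, -0.02, 0]
    - [-1, 0.05, -1, -0.03, 0]
    - [-1, 0.1, -2, -0.05, 0]
    - [-1, 0.1, -2, -0.05, 0]
    - [-1, 0.2, -4, -0.1, 0]
    - [-1, 0.2, -5, -0.1, 0]
    - [-1, 0.2, -4, 0, 0]
    - [-1, 0, -1, 0, 0]

```text
t: 14.05
tool_pos: [536.9, 264.4, 218.8]
eef_rot: [-90.9, -3.7, -5.5]
force: [0.4, -0.5, 0.9]
gripper_width: 0.996
```

```bash
python3 - <<'E'
from h import *
b=snap('scene','s7.png')
cv2.imwrite('pics/m7.png',cv2.resize(b[110:240,180:320],(780,600))[:,:,::-1])
go(378.6,-204.4,200); print(manip.get_state()['qpos'])
E
```

```text
t 14.1 pos [537.  264.6 219.1] rot [-90.86  -3.72  -5.51] F [0.4 0.4 1.4] M [0.1  0.01 0.02] w 1.002 y-axis [ 0.063 -0.021 -0.998]
delta cm [-11.36   1.9  -48.18]
[ 10.46273763  23.80439127 -52.14838965  99.71102722  24.18590456
  65.02589726 -54.71367158]
```

View pics/m7.png

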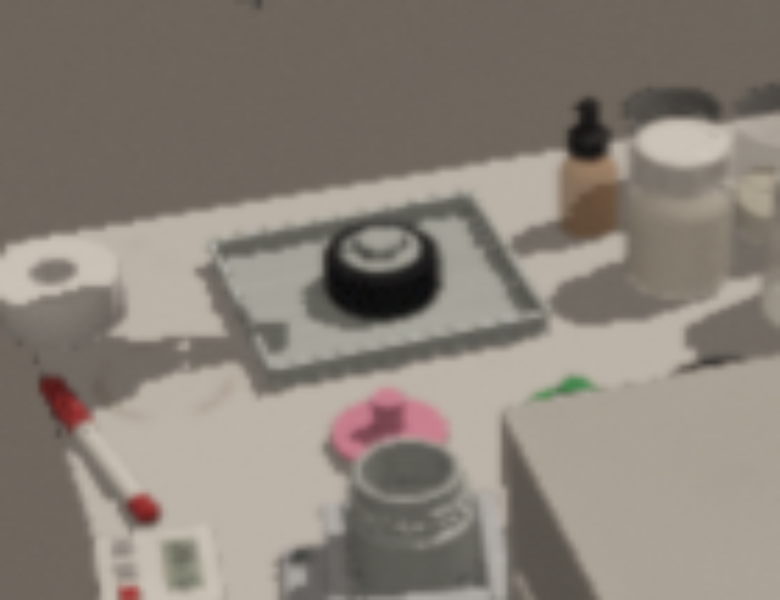

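```bash
python3 - <<'E'
from h import *
go(405,60,245)
s=manip.get_state(); R=Ro.from_euler('xyz',s['eef_rot'],degrees=True).as_matrix()
print(R.T@np.array([378-405,-204-60,0])/10)
print(atz('top',(395,278),0), atz('scene',(300,290),150),atz('scene',(290,290),150),atz('scene',(288,335),100))
E
```

```text
t 14.1 pos [537.  264.6 219.1] rot [-90.86  -3.72  -5.51] F [0.4 0.4 1.4] M [0.1  0.01 0.02] w 1.002 y-axis [ 0.063 -0.021 -0.998]
delta cm [-10.98  -2.98 -21.68]
[ -0.15158936   0.39043475 -26.53440373]
[ 408.31065604 -308.03910206    0.        ] [ 511.43667983 -272.53730052  150.        ] [ 492.6443895  -266.49486377  150.        ] [ 466.87985388 -333.08743185  100.        ]
```

Emit:
drive_tool:
  commands:
    - [-1, -1, -0.4, -2, 0]
    - [-1, -2, -0.6, -4, 0]
    - [-1, -2, -0.6, -4, 0]
    - [-1, -2, -0.6, -4, 0]
    - [-1, -2, -0.6, -4, 0]
    - [-1, -1.5, -0.3, -3, 0]

```text
t: 14.7
tool_pos: [404.1, 65.0, 244.0]
eef_rot: [-90.5, -3.4, -5.0]
force: [0.2, -0.9, -0.8]
gripper_width: 1.0
```

```bash
python3 - <<'E'
from h import *
go(378,-204,220)
E
```

```text
t 14.7 pos [404.1  65.  244. ] rot [-90.54  -3.41  -4.97] F [ 0.2 -0.9 -0.8] M [-0.01  0.06 -0.03] w 1.0 y-axis [ 0.058 -0.014 -0.998]
delta cm [ -0.41   2.63 -27.  ]
```

Emit:
drive_tool:
  commands:
    - [0, -0.1, 0.2, -3, 0]
    - [0, -0.1, 0.2, -4, 0]
    - [0, 0, 0.2, -4, 0]
    - [0, 0, 0.2, -4, 0]
    - [0, 0, 0.2, -4, 0]
    - [0, 0, 0.2, -3.5, 0]
    - [0, 0, 0.2, -2, 0]
    - [0, 0, 0, -1, 0]
    - [0, 0, 0, 0, 0]

```text
t: 15.6
tool_pos: [366.0, -201.6, 228.0]
eef_rot: [-90.9, -2.9, -5.4]
force: [-0.2, 0.2, 0.2]
gripper_width: 0.499
```

```bash
python3 - <<'E'
from h import *
go(378,-204,90); print(manip.get_state()['qpos'])
E
```

```text
t 15.6 pos [ 366.  -201.6  228. ] rot [-90.92  -2.87  -5.4 ] F [-0.2  0.2  0.2] M [ 0.01  0.02 -0.04] w 0.499 y-axis [ 0.048 -0.021 -0.999]
delta cm [ 0.52 13.84  0.09]
[ 53.2854788   -4.79241898 -28.4008226  122.49680475  -2.77169626
  58.73841459  20.85894422]
```

Emit:
drive_tool:
  commands:
    - [0, 0.1, 2, 0, 0]
    - [0, 0.1, 3, 0, 0]
    - [0, 0.1, 3, 0, 0]
    - [0, 0.1, 3, 0, 0]
    - [0, 0, 2, 0, 0]
    - [0, 0, 0, 0, 0]

```text
t: 16.2
tool_pos: [379.9, -196.2, 96.3]
eef_rot: [-90.9, -3.1, -4.7]
force: [-0.2, 0.4, -0.5]
gripper_width: 0.501
```

```bash
python3 - <<'E'
from h import *
b=snap('scene','s8.png')
cv2.imwrite('pics/m8.png',cv2.resize(b[240:370,170:310],(780,600))[:,:,::-1])
go(378.6,-204.4,17)
def c(p):
    q=proj('scene',p); return ((q-[170,240])*[780/140,600/130]).round(0)
s=manip.get_state();print(c(s['tool_pos']),c((378.6,-204.4,40)),c((378.6,-204.4,s['tool_pos'][2])))
E
```

```text
t 16.25 pos [ 380.8 -196.5   97.5] rot [-90.94  -3.18  -4.68] F [0.3 0.6 0.1] M [-0.02  0.1  -0.03] w 0.5 y-axis [ 0.054 -0.021 -0.998]
delta cm [-0.6   8.04 -0.67]
[329. 237.] [341. 320.] [328. 252.]
```

View pics/m8.png

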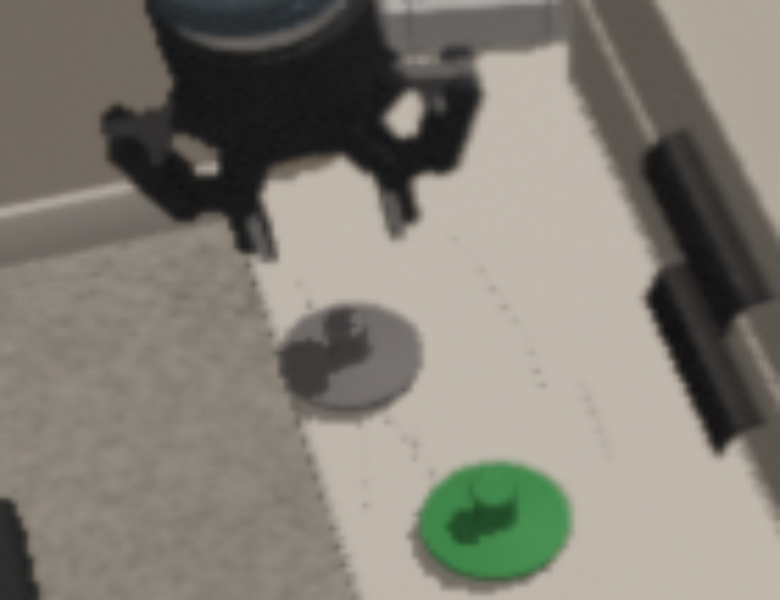

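Emit:
drive_tool:
  commands:
    - [0, -0.1, 2, -0.4, 0]
    - [0, -0.15, 2, -0.4, 0]
    - [0, -0.1, 1.5, 0, 0]
    - [0, 0, 0, 0, 0]

```text
t: 16.65
tool_pos: [385.9, -205.1, 47.5]
eef_rot: [-91.2, -3.8, -4.4]
force: [-0.1, 0.0, 0.0]
gripper_width: 0.497
```

```bash
python3 - <<'E'
from h import *
go(380,-204.2,17)
E
```

```text
t 16.65 pos [ 385.9 -205.1   47.5] rot [-91.24  -3.79  -4.38] F [-0.1  0.   0. ] M [-0.01  0.12 -0.  ] w 0.497 y-axis [ 0.064 -0.027 -0.998]
delta cm [-0.8   3.    0.11]
```

Emit:
drive_tool:
  commands:
    - [0, -0.6, 0.4, 0.1, 0]
    - [0, -0.3, 0.6, 0, 0]
    - [0, -0.1, 0.6, 0, 0]
    - [0, -0.1, 0.6, 0, 0]
    - [0, 0, 0, 0, 0]

```text
t: 17.15
tool_pos: [379.5, -204.9, 27.9]
eef_rot: [-91.5, -4.2, -4.3]
force: [0.5, -0.6, -0.3]
gripper_width: 0.498
```

```bash
python3 - <<'E'
from h import *
b=snap('scene','s9.png')
cv2.imwrite('pics/m9.png',cv2.resize(b[260:350,190:290],(666,600))[:,:,::-1])
go(380,-204.2,17)
E
```

```text
t 17.2 pos [ 379.8 -205.    28.2] rot [-91.52  -4.26  -4.29] F [0.1 0.1 0.2] M [0.05 0.04 0.  ] w 0.495 y-axis [ 0.072 -0.032 -0.997]
delta cm [-0.07  1.11  0.11]
```

View pics/m9.png

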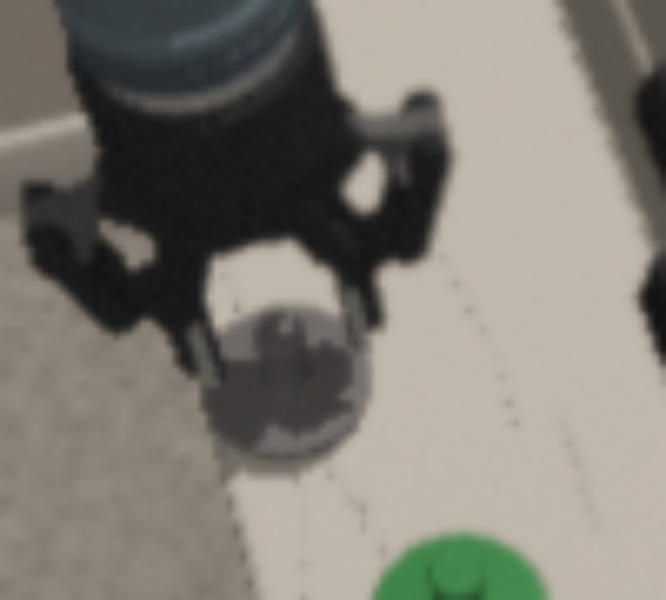

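Emit:
drive_tool:
  commands:
    - [0, -0.05, 0.6, 0.05, 0]
    - [0, -0.05, 0.4, 0.05, 0]
    - [0, 0, 0, 0, 0]

```text
t: 17.5
tool_pos: [380.2, -204.5, 17.5]
eef_rot: [-91.5, -4.3, -4.3]
force: [0.3, -0.3, 0.3]
gripper_width: 0.5
```

```bash
python3 - <<'E'
from h import *
go(380.3,-204.2,17)
E
```

```text
t 17.5 pos [ 380.2 -204.5   17.5] rot [-91.54  -4.31  -4.3 ] F [ 0.3 -0.3  0.3] M [0.05 0.05 0.03] w 0.5 y-axis [ 0.073 -0.032 -0.997]
delta cm [0.01 0.05 0.03]
```

Emit:
drive_tool:
  commands:
    - [0.3, 0, 0, 0, 0]
    - [1, 0, 0, 0, 0]
    - [1, 0, 0, 0, 0]
    - [1, 0, 0, 0, 0]
    - [1, 0, 0, 0, 0]
  squeeze: 30

```text
t: 18.0
tool_pos: [379.4, -204.3, 17.8]
eef_rot: [-91.5, -4.2, -4.3]
force: [0.2, 0.7, -0.6]
gripper_width: 0.185
```

```bash
python3 - <<'E'
from h import *
go(380.3,-204.2,260)
E
```

```text
t 18.0 pos [ 379.4 -204.3   17.8] rot [-91.54  -4.17  -4.3 ] F [ 0.2  0.7 -0.6] M [ 0.01  0.1  -0.01] w 0.185 y-axis [ 0.07  -0.032 -0.997]
delta cm [  1.84 -24.14  -0.63]
```

Emit:
drive_tool:
  commands:
    - [1, 0.05, -0.7, 0, 0]
    - [1, 0.1, -1.5, 0, 0]
    - [1, 0.2, -3, -0.1, 0]
    - [1, 0.2, -3, -0.1, 0]
    - [1, 0.2, -3, -0.1, 0]
    - [1, 0.2, -3, -0.1, 0]
    - [1, 0, -1, 0, 0]

```text
t: 18.7
tool_pos: [376.3, -202.3, 175.3]
eef_rot: [-91.3, -4.0, -4.2]
force: [1.8, -0.2, -0.0]
gripper_width: 0.185
```

```bash
python3 - <<'E'
from h import *
b=snap('scene','s10.png')
cv2.imwrite('pics/m10.png',cv2.resize(b[200:330,170:310],(780,600))[:,:,::-1])
go(388,5,175)
E
```

```text
t 18.75 pos [ 376.3 -202.4  175.5] rot [-91.36  -3.98  -4.17] F [ 0.3 -0.6  0.8] M [ 0.03  0.04 -0.02] w 0.19 y-axis [ 0.067 -0.029 -0.997]
delta cm [-0.34 -0.46 20.77]
```

View pics/m10.png

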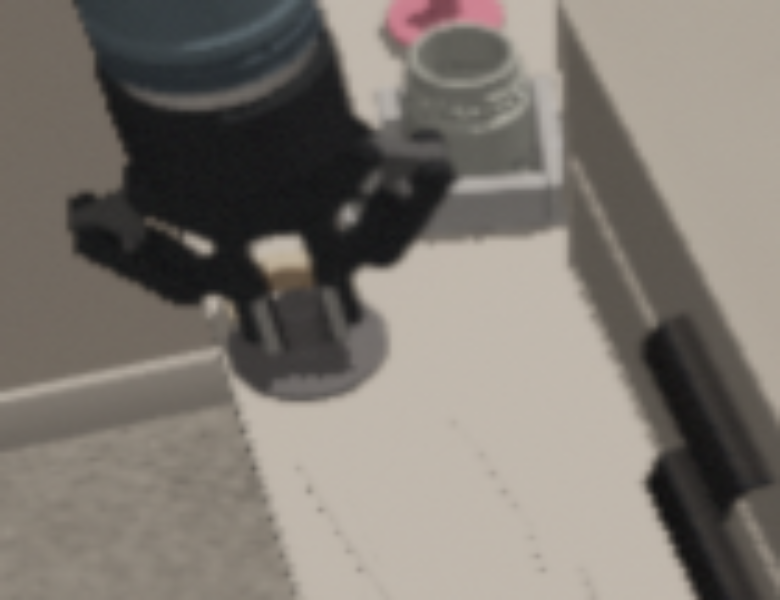

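Emit:
drive_tool:
  commands:
    - [1, 0, 0, 2, 0]
    - [1, 0, 0, 4, 0]
    - [1, 0, 0, 4, 0]
    - [1, 0, 0, 4, 0]
    - [1, 0, 0, 4, 0]
    - [1, 0, 0, 2.5, 0]
    - [1, 0, 0, 0, 0]

```text
t: 19.45
tool_pos: [388.0, 7.9, 164.7]
eef_rot: [-91.3, -3.7, -4.5]
force: [0.1, -0.0, -0.6]
gripper_width: 0.188
```

```bash
python3 - <<'E'
from h import *
go(489,12,150)
E
```

```text
t 19.45 pos [388.    7.9 164.7] rot [-91.31  -3.66  -4.48] F [ 0.1 -0.  -0.6] M [ 0.06  0.11 -0.05] w 0.188 y-axis [ 0.062 -0.028 -0.998]
delta cm [9.92 2.08 1.25]
```

Emit:
drive_tool:
  commands:
    - [1, 1.5, 0.2, 0.2, 0]
    - [1, 3, 0.4, 0.3, 0]
    - [1, 3, 0.4, 0.3, 0]
    - [1, 2, 0.3, 0.2, 0]
    - [1, 0.5, 0.2, 0.1, 0]
    - [1, 0, 0, 0, 0]

```text
t: 20.05
tool_pos: [484.8, 5.4, 146.1]
eef_rot: [-91.5, -2.8, -4.6]
force: [-0.7, 0.2, -0.7]
gripper_width: 0.187
```

```bash
python3 - <<'E'
from h import *
b=snap('scene','s11.png')
cv2.imwrite('pics/m11.png',cv2.resize(b[140:260,190:320],(780,600))[:,:,::-1])
go(489,12,125)
E
```

```text
t 20.1 pos [484.3   5.1 146.2] rot [-91.57  -2.74  -4.61] F [ 0.3 -0.9 -0.4] M [0.07 0.09 0.05] w 0.189 y-axis [ 0.045 -0.031 -0.998]
delta cm [0.31 2.11 0.78]
```

View pics/m11.png

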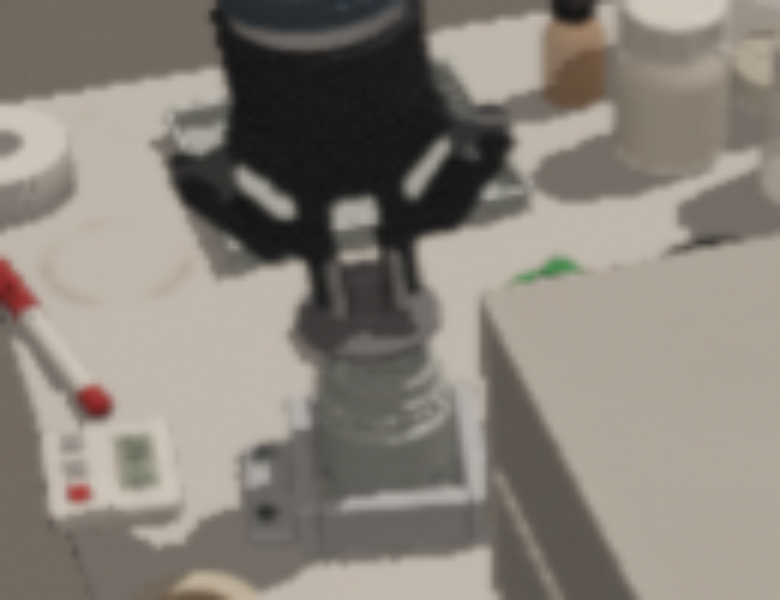

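Emit:
drive_tool:
  commands:
    - [1, 0.2, 0.7, 0.45, 0]
    - [1, 0.1, 0.7, 0.35, 0]
    - [1, 0, 0.5, 0, 0]
    - [1, 0, 0, 0, 0]

```text
t: 20.5
tool_pos: [484.9, 11.6, 124.6]
eef_rot: [-91.8, -2.6, -4.6]
force: [0.2, 0.5, -1.4]
gripper_width: 0.186
```

```bash
python3 - <<'E'
from h import *
b=snap('scene','s12.png')
cv2.imwrite('pics/m12.png',cv2.resize(b[170:240,215:295],(686,600))[:,:,::-1])
go(489,12,111)
E
```

```text
t 20.55 pos [485.1  11.8 124.9] rot [-91.78  -2.58  -4.59] F [-0.2 -0.2 -1.2] M [ 0.05  0.03 -0.02] w 0.187 y-axis [ 0.042 -0.035 -0.999]
delta cm [0.32 1.41 0.1 ]
```

View pics/m12.png

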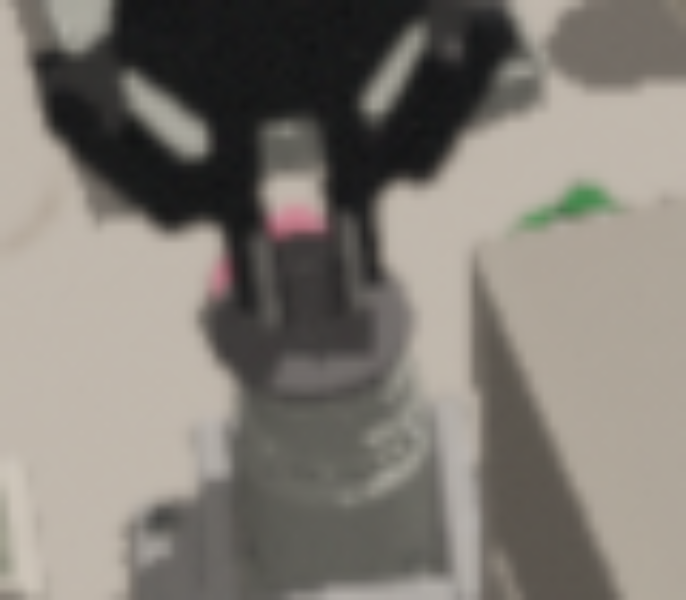

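```bash
python3 - <<'E'
from h import *
c=lambda p:((proj('scene',p)-[215,170])*[686/80,600/70]).round(0)
for p in [(488.3,12.2,115),(488.3,12.2,70),(488.3,12.2,100),(485,12,113),(488.3+29,12.2-0,60),(488.3-29,12.2,60)]: print(p,c(p))
p=sil('scene',488.3,12.2,[(29,113),(29,118)]);print('lid ideal bbox',[((q-[215,170])*[8.575,8.57]).round(0) for q in p[1:3]])
p=sil('scene',488.3,12.2,[(29,30),(29,75)]);print('cup body bbox',[((q-[215,170])*[8.575,8.57]).round(0) for q in p[1:3]])
E
```

```text
(488.3, 12.2, 115) [316. 319.]
(488.3, 12.2, 70) [324. 428.]
(488.3, 12.2, 100) [319. 356.]
(485, 12, 113) [305. 327.]
(517.3, 12.2, 60) [421. 429.]
(459.3, 12.2, 60) [229. 474.]
lid ideal bbox [array([213., 240.]), array([419., 398.])]
cup body bbox [array([223., 344.]), array([428., 593.])]
```

```bash
python3 - <<'E'
from h import *
im=cv2.imread('pics/s12.png')
g=im.astype(int).sum(2)//3
for r in (221,224,227,230,233): print(r,list(zip(range(236,274),g[r,236:274])))
p=sil('scene',488.3,12.2,[(29,20),(29,75)])
for z in (40,60):
  q=[proj('scene',(488.3+29*np.cos(a),12.2+29*np.sin(a),z)) for a in np.linspace(0,6.28,60)]
  print(z,min(q,key=lambda v:v[0]),max(q,key=lambda v:v[0]))
cv2.imwrite('pics/c12.png',cv2.resize(im[205:245,228:283],(770,560),interpolation=cv2.INTER_NEAREST))
E
```

```text
221 [(236, np.int64(176)), (237, np.int64(161)), (238, np.int64(166)), (239, np.int64(174)), (240, np.int64(167)), (241, np.int64(129)), (242, np.int64(96)), (243, np.int64(89)), (244, np.int64(94)), (245, np.int64(99)), (246, np.int64(102)), (247, np.int64(95)), (248, np.int64(93)), (249, np.int64(93)), (250, np.int64(93)), (251, np.int64(94)), (252, np.int64(93)), (253, np.int64(93)), (254, np.int64(95)), (255, np.int64(94)), (256, np.int64(97)), (257, np.int64(114)), (258, np.int64(138)), (259, np.int64(129)), (260, np.int64(118)), (261, np.int64(124)), (262, np.int64(112)), (263, np.int64(133)), (264, np.int64(145)), (265, np.int64(127)), (266, np.int64(157)), (267, np.int64(173)), (268, np.int64(176)), (269, np.int64(176)), (270, np.int64(164)), (271, np.int64(108)), (272, np.int64(89)), (273, np.int64(86))]
224 [(236, np.int64(182)), (237, np.int64(175)), (238, np.int64(162)), (239, np.int64(172)), (240, np.int64(169)), (241, np.int64(149)), (242, np.int64(97)), (243, np.int64(88)), (244, np.int64(93)), (245, np.int64(93)), (246, np.int64(92)), (247, np.int64(97)), (248, np.int
[... 2422 characters left out ...]
t64(88)), (247, np.int64(87)), (248, np.int64(90)), (249, np.int64(92)), (250, np.int64(92)), (251, np.int64(91)), (252, np.int64(92)), (253, np.int64(93)), (254, np.int64(92)), (255, np.int64(93)), (256, np.int64(93)), (257, np.int64(93)), (258, np.int64(92)), (259, np.int64(93)), (260, np.int64(95)), (261, np.int64(98)), (262, np.int64(98)), (263, np.int64(98)), (264, np.int64(99)), (265, np.int64(95)), (266, np.int64(94)), (267, np.int64(132)), (268, np.int64(171)), (269, np.int64(175)), (270, np.int64(161)), (271, np.int64(108)), (272, np.int64(100)), (273, np.int64(94))]
40 [241.92260466 228.34978051] [264.75212105 228.06374728]
60 [241.40004933 223.0129776 ] [264.50777116 222.71930791]
```

View pics/c12.png

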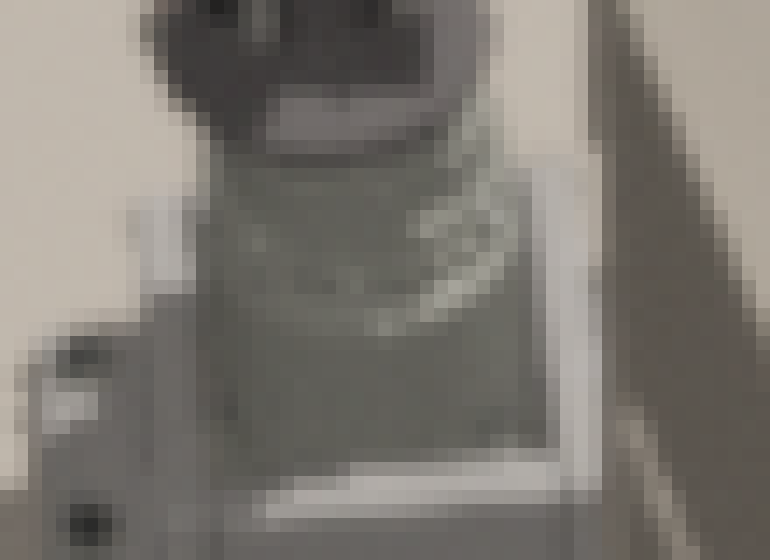

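Emit:
drive_tool:
  commands:
    - [1, 0.25, 0.3, 0.05, 0]
    - [1, 0.2, 0.3, 0.05, 0]
    - [1, 0, 0, 0, 0]

```text
t: 20.85
tool_pos: [490.6, 12.1, 119.2]
eef_rot: [-91.8, -2.7, -4.6]
force: [0.6, -0.9, -0.3]
gripper_width: 0.19
```

```bash
python3 - <<'E'
from h import *
b=snap('scene','s13.png')
cv2.imwrite('pics/c13.png',cv2.resize(b[190:245,218:293],(790,580),interpolation=cv2.INTER_NEAREST)[:,:,::-1])
go(489.6,12,111)
E
```

```text
t 20.9 pos [490.6  12.1 119.4] rot [-91.81  -2.67  -4.58] F [ 0.1  0.2 -0.4] M [ 0.02  0.03 -0.04] w 0.186 y-axis [ 0.044 -0.035 -0.998]
delta cm [-0.14  0.83  0.01]
```

View pics/c13.png

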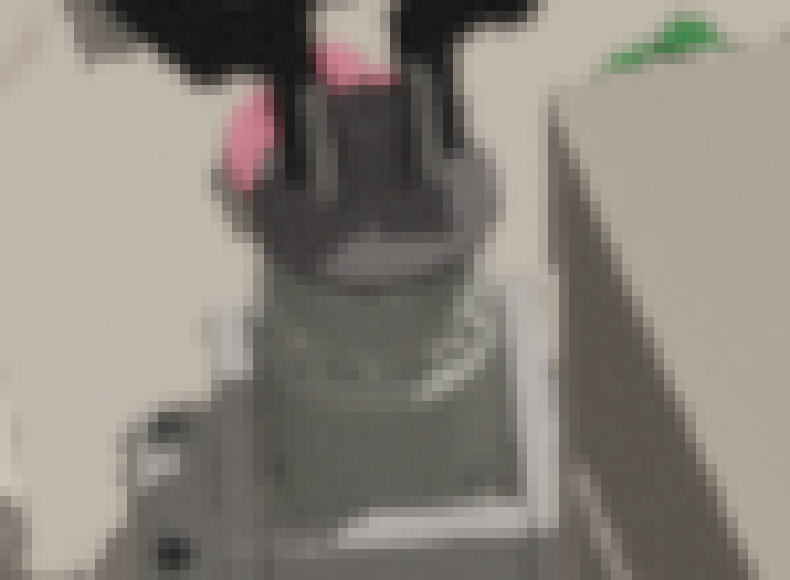

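Emit:
drive_tool:
  commands:
    - [1, -0.05, 0.4, 0, 0]
    - [1, -0.05, 0.3, 0, 0]
    - [1, 0, 0.1, 0, 0]

```text
t: 21.2
tool_pos: [490.4, 11.8, 111.1]
eef_rot: [-91.8, -2.7, -4.6]
force: [0.0, 0.1, -1.0]
gripper_width: 0.188
```

```bash
python3 - <<'E'
from h import *
go(489.6,12,110)
E
```

```text
t 21.2 pos [490.4  11.8 111.1] rot [-91.82  -2.72  -4.6 ] F [ 0.   0.1 -1. ] M [0.04 0.13 0.01] w 0.188 y-axis [ 0.045 -0.035 -0.998]
delta cm [-0.08  0.11  0.02]
```

Emit:
drive_tool:
  commands:
    - [1, 0, 0.1, 0, 0]
    - [1, 0, 0.08, 0, 0]
    - [1, 0, 0.05, 0, 0]

```text
t: 21.5
tool_pos: [490.6, 11.6, 110.4]
eef_rot: [-91.9, -2.6, -4.6]
force: [-1.5, 0.4, 3.1]
gripper_width: 0.189
```

```bash
python3 - <<'E'
from h import *
b=snap('scene','s14.png')
cv2.imwrite('pics/c14.png',cv2.resize(b[190:245,218:293],(790,580),interpolation=cv2.INTER_NEAREST)[:,:,::-1])
go(489.6,12,110)
E
```

```text
t 21.55 pos [490.6  11.7 110.4] rot [-91.93  -2.65  -4.64] F [-2.6  0.5  5.6] M [-0.    0.63 -0.06] w 0.185 y-axis [ 0.043 -0.037 -0.998]
delta cm [-0.1   0.03  0.03]
```

View pics/c14.png

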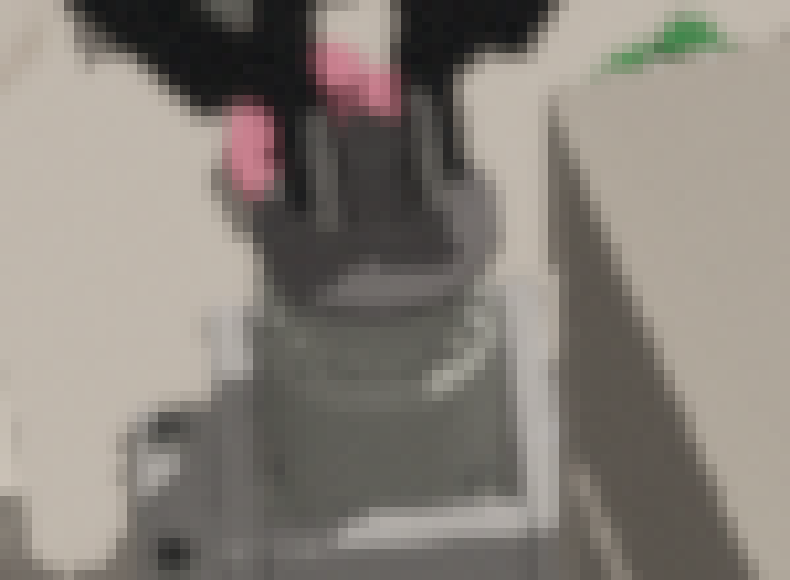

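Emit:
drive_tool:
  commands:
    - [0.3, 0, 0, 0, 0]
    - [-0.2, 0, 0, 0, 0]
    - [-0.2, 0, 0, 0, 0]
    - [-0.2, 0, 0, 0, 0]

```text
t: 21.95
tool_pos: [491.2, 11.7, 110.2]
eef_rot: [-91.9, -2.7, -4.6]
force: [0.9, 0.1, 0.1]
gripper_width: 0.602
```

```bash
python3 - <<'E'
from h import *
go(490.6,11.7,200)
E
```

```text
t 21.95 pos [491.2  11.7 110.2] rot [-91.89  -2.75  -4.63] F [0.9 0.1 0.1] M [0.01 0.08 0.02] w 0.602 y-axis [ 0.045 -0.037 -0.998]
delta cm [ 0.37 -8.96 -0.3 ]
```

Emit:
drive_tool:
  commands:
    - [-0.2, 0.05, -1, -0.03, 0]
    - [-0.2, 0.05, -1.5, -0.05, 0]
    - [-0.2, 0.1, -2, -0.05, 0]
    - [-0.2, 0.1, -4, -0.1, 0]
    - [-0.2, 0.1, -4, 0, 0]
    - [-0.2, -2, -3, 0, 0]
    - [-0.2, -3, -1, 0, 0]
    - [-0.2, -3, 0, 0, 0]
    - [-0.2, -1, 0, 0, 0]
    - [-0.2, 0, 0, 0, 0]

```text
t: 22.95
tool_pos: [398.3, 26.4, 288.2]
eef_rot: [-92.0, -3.5, -4.2]
force: [-0.4, 0.0, -0.5]
gripper_width: 0.601
```

```bash
python3 - <<'E'
from est import *
a=snap('top','t15.png');b=snap('scene','s15.png')
cv2.imwrite('pics/m15.png',np.hstack([cv2.resize(a[140:270,140:310],(400,306)),cv2.resize(b[130:260,180:320],(400,371))[:306]])[:,:,::-1])
cv2.imwrite('pics/m15b.png',cv2.resize(b[120:260,170:330],(790,600))[:,:,::-1])
go(490,12,200)
fit('lid',[(29,100),(29,105),(8.5,133)],(488,12),{'scene':(252,215),'top':(274,238)})
fit('head_a',[(31,3),(31,37),(11.5,47)],(538,262),{'scene':(249,168),'top':(182,222)})
E
```

```text
t 23.05 pos [399.4  26.5 288. ] rot [-91.86  -3.47  -4.19] F [-0.8 -0.3 -0.4] M [0.07 0.04 0.03] w 0.599 y-axis [ 0.058 -0.037 -0.998]
delta cm [ 8.59  9.35 -0.48]
lid scene cent [490.5   9.9] bbox [491.    9.1] area 337 369.0
lid top cent [493.   -1.1] bbox [ 4.915e+02 -3.000e-01] area 227 455.0
head_a scene cent [541.  261.5] bbox [541.1 262.7] area 387 409.0
head_a top cent [537.9 263.2] bbox [538.3 263.8] area 517 508.0
```

View pics/m15b.png

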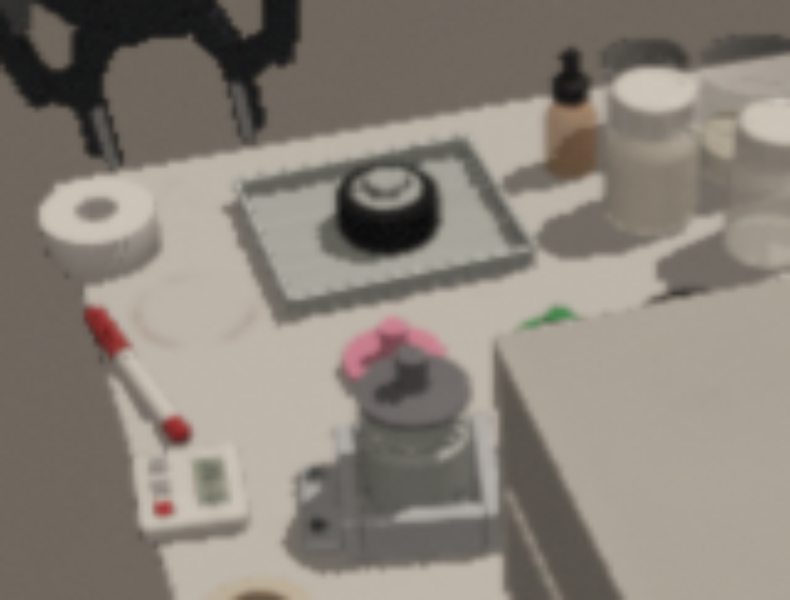

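View pics/m15.png

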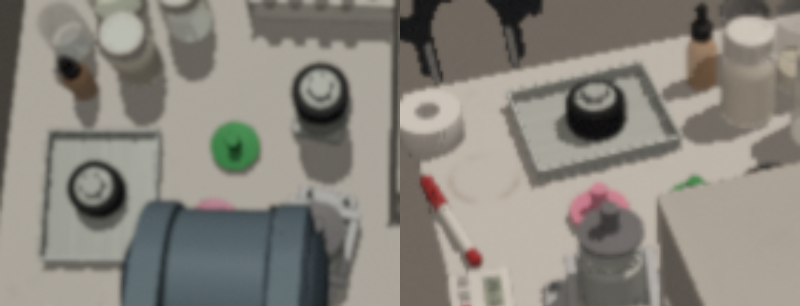

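```bash
python3 -c "
from plant import manip
print(manip.hand_in()); print(manip.get_state()['t'])"
```

```text
the job is handed in; nothing more can be done
None
the job is handed in; nothing more can be done
```

The job is done and handed in, after about 23 s of robot time.

- **Thread:** A light clockwise twist never bound, with moments staying at about 0.2 N m or less. The cup in the holder therefore has a left-hand thread. I unscrewed the head about 91° clockwise, letting it rise with the thread, then lifted it straight off. The cup stayed down in its holder.
- **Head:** I lowered it into the tray until it touched at about 3 N, then released it. The last pictures from both cameras show it upright, skirt down, at about (539, 263) mm near the tray's middle.
- **Lid:** I took the grey lid by its knob, carried it round the front of the cabinet and set it on the open cup. It touched down at TCP height 110.4 mm, where 110 mm was expected for a seated flange. The scene camera puts it at about (490, 10) mm, level and centred on the cup, whose mouth is at about (489, 12).
- **Last checks:** The other cup is still closed where it stood, the bystanders in view stand upright, and the hand is clear with the force near zero.
- **Disagreement:** The arm partly hid the lid from the top camera, whose fit came out about 11 mm off in y with only half the lid visible. I did not rely on it, so the lid's final position rests on the scene camera and the touch-down height.
- **Tool tilt:** The tool drifted up to about 4.5° off vertical on the way, without visible effect on either placement.

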